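# Clear the rinsing pot off the tool case and hold its lid open

### The job

The square rinsing pot was left to drain mouth down on the lid of the black tool case: take it off, turn it over and stand it mouth up in the middle of the square cork mat, and let go of it. Then take the carry handle on the front edge of the case's lid, raise the lid to 60 degrees from shut and finish while holding it steady there by the handle, so that the painter can pick a brush; the lid falls shut if let go, so do not release it. Leave the other things on the table where they are.

Things in the scene. Friction and masses are not known exactly. Their poses are not given: they have to be found in the camera images.
- pot: white rinsing pot, open square box 50 x 50 mm outside, 68 mm high, walls 3 mm, about 0.12 kg. Origin at the centre of its closed bottom's underside; its z axis points from bottom to mouth (so down at the start, when the origin is on top), x and y are square to its sides. It starts mouth down on the shut lid; it may be laid on a side and gripped anew on the way, it does not roll
- cork_mat: square cork mat 140 x 140 mm, 4 mm thick, fixed to the table, left or right of the case; origin at the centre of its underside (on the table), z up
- case: black plastic tool case fixed to the table, 160 mm (x, front to back) x 220 mm (y) x 55 mm high without the lid; origin at the centre of its underside, front face to its own -x, z up. The flat 12 mm lid lies on it from 55.5 to 67.5 mm above the table
- lid (a joint): opening angle of the lid in rad: 0 shut, 1.047 = 60 degrees, stop at 1.35. The lid (about 0.44 kg with handle) turns about the far (+x) upper edge of the case, is not sprung and falls shut from any angle
- lid_hinge (a point): point on the hinge line, mid-width, 55.5 mm above the table at the case's back (case frame 80, 0, 55.5 mm)
- handle_grip (a point): middle of the grey carry handle's bar. The handle is a bow 100 mm wide along the case's y on the lid's front edge, turning with it; bar 10 mm thick, straight for 90 mm, in the lid's mid-thickness, 35 mm in front of its edge (30 mm free behind), 61.5 mm above the table when shut; arc radius 195 mm about the hinge. Can be pinched from above, fingers closing along the case's x
- palette: bystander: round black paint palette 110 mm across, 18 mm high, loose, on the other side of the case from the cork mat; origin under its centre
- dropper1: bystander: small dropper bottle 28 mm across, 75 mm high, black cap; origin under its centre
- dropper2: bystander: small dropper bottle 32 mm across, 85 mm high, white cap; origin under its centre
- jar: bystander: round jar 54 mm across, 50 mm high; origin under its centre
- mug: bystander: round white cup 84 mm across, 95 mm high, mouth up; origin under its centre
- mini: bystander: painted figure 46 mm high on a 28 mm round base; origin under its centre
There are look-alikes about, which are no part of the job. What is shaped like the pot but orange or turquoise is not meant. Of the things shaped like the cork_mat, the cork one is meant.

How it is judged:
By the outcome, as a careful person would: the job done as asked, in the order asked, and still so for the second after the job is handed in, while the arm keeps its last pose, push and grip.
It also fails if it takes over 67 s, if anything falls off the work surface, if the arm or the gripper's body presses on something with over 40 N, if the wrist force passes 120 N, or if a joint passes its speed limit or range.

### The arm

A 6-joint arm with a two-finger parallel gripper is mounted at the origin on the work surface. World frame = base frame: x ahead of the robot, y to its left, z up, the work surface at z = 0. Lengths are in mm, angles in rad, forces in N, time in s.
With the tool pointing down it reaches from about 250 to 800 mm from the base axis. Payload 8.5 kg.
Tool frame: the origin (TCP) lies between the finger pads; the fingertips stand 19 mm ahead of it and the grasp point (between the pads) is the TCP (r.tcp_to_tips is the distance from the TCP to the fingertips, in mm); z points along the fingers, y is the line along which they close (so a half turn about z gives the same grasp; the last joint's range is limited). The gripper opens to 85 mm and grips with 20 to 120 N. Pads are 22 mm wide; open, the fingers measure 114 mm over their backs; the gripper's body (76 mm by 85 mm) begins 54 mm behind the grasp point. The pads swing forward as they close: fully open they stand 13 mm farther back than shut.
Start: joints at [-1.275, 0.238, -0.013, 1.319, 0, 1.571], TCP at [153.026, -502.159, 250.276] pointing down, gripper open.
Joint ranges: [-2.66, 2.66], [-1.03, 1.9], [-1.14, 1.46], [-1.82, 2.27], [-1.45, 1.34], [-3.14, 3.14]. Speed limits (rad/s): [2.22, 2.22, 2.79, 3.14, 3.14, 3.14].

### API

Orientations are given as a 3x3 rotation matrix whose columns are the frame's x, y, z axes.
In Python, from cell import r, camera gives the robot as it stands.
- The arm moves only by the tool jog_arm, never from a script. Its argument "deltas" is a list of rows, each a list of 7 numbers: the shift along the tool's x, y, z scaled (see below), then the turn, a rotation vector about the tool's x, y, z scaled (see below), then the opening, from 0 (shut) to 1 (fully open). A call has 1 to 12 rows; each row is the pose to reach, as a shift and turn from the pose commanded when the call began, along the tool's axes at that moment; what a row does not reach only later rows make up. The controller multiplies each number of a shift by 0.8 m and each number of a turn by 90 degrees. A row lasts 1/12 s, in which the tool goes at most 41.7 mm and 7.16 degrees, less where a joint would pass 70% of its speed; a pose out of reach is approached as far as the arm can. A call with a number of a shift or a turn outside -1 to 1 is refused whole. A call with a gripper value outside its range is refused whole. The fingers move at their own pace and stop on an object; "force" is the grip in N (left out, the last holds). Time passes only in rows, so rows that repeat a pose let the fingers close. It gives the time, the measured TCP pose, the force, the opening and the grip force at its end, in the units of the state.
- r.state(): the state, without advancing time (a new reading comes with each control period).
- camera(name): name is "scene" or "top" or "wrist"; returns a dict with "pixels" (420x560x3 uint8, red, green, blue), "depth" (420x560 float32, mm along the optical axis (not along the pixel's ray), 0 where there is no reading), "K" (3x3 intrinsics, pixels), "D" ([k1, k2, p1, p2, k3] as OpenCV has them; the pictures are not rectified), "position" and "orientation" of the camera in the world; the wrist camera has in their place "mount" (4x4, takes a point from camera to tool coordinates, whose origin is the TCP and whose axes are the flange's). Camera axes: x right, y down, z forward; pixel columns grow to the right and rows downward; lengths in mm; the calibration is good to about 2 mm. A picture is of the moment at which its call begins: read the wrist's pose just before it.
- r.job_done(): hands the job in; it is judged then, once.
The state is a dict: "clock": time; "joint_pos": joint angles; "joint_vel": joint speeds; "joint_efforts": joint torques, N m; "tcp_pos": TCP position; "orientation": TCP orientation; "wrist_force": force on the tool from outside, world axes, zero at the start; "moment": the same for the moment, N m; "gripper_width": finger opening in mm; "gripper_force": force on a finger pad.
Only numpy, scipy, OpenCV 4.12 (cv2) and the standard library are available. Lean on these libraries where they do the work, as an engineer would, in place of code of your own. Each camera call takes 0.05 s, during which the arm holds its last target. There are 200 camera calls.

## Working session

There is one attempt and no reset: what is moved stays moved. The work goes in short steps, Python scripts to look and compute and a tool call to move; the robot and the scene stay as the last step left them, time stands still between calls to the robot, and variables do not carry over. Pictures are saved under pics/ and viewed, at most 10 in all, crops included, and the job is handed in when it is done.

Besides the shell and the picture viewer there is one more tool, called after "Emit:" as name(argument=value, ...) on one line, values as JSON. jog_arm: Moves the arm, as the interface text tells. Shifts and turns lie within -1 to 1; 1 stands for 0.8 m of shift or 90 degrees of turn. Its arguments: {"type":"object","properties":{"deltas":{"type":"array","items":{"type":"array","items":{"type":"number","minimum":-1,"maximum":1}}},"force":{"type":"number"}},"required":["deltas"]}

```bash
ls; mkdir -p pics; cat > h.py <<'E'
import numpy as np, cv2
from cell import r, camera
def save(c,n): cv2.imwrite(f'pics/{n}.png',cv2.cvtColor(c['pixels'],cv2.COLOR_RGB2BGR))
def cloud(c):
    h,w=c['depth'].shape
    uv=np.stack(np.meshgrid(np.arange(w),np.arange(h)),-1).reshape(-1,1,2).astype(float)
    n=cv2.undistortPoints(uv,c['K'],np.array(c['D'])).reshape(h,w,2)
    d=c['depth'].astype(float)
    p=np.dstack([n[...,0]*d,n[...,1]*d,d])
    return p@np.array(c['orientation']).T+np.array(c['position'])
E
python3 - <<'E'
from h import *
c=camera("top");save(c,'top1');P=cloud(c);np.save('top.npy',P);np.save('toppx.npy',c['pixels']);np.save('topd.npy',c['depth'])
print(c['position'],c['orientation'],r.state())
c=camera("scene");save(c,'scene1');np.save('scene.npy',cloud(c));print(c['position'])
E
```

```text
pics
[ 411.30208001  -35.56914105 1472.2686792 ] [[ 2.34468256e-02 -9.93482638e-01  1.11545929e-01]
 [-9.99724952e-01 -2.33581344e-02  2.10205457e-03]
 [ 5.17150081e-04 -1.11564535e-01 -9.93757056e-01]] {'clock': 0.05, 'joint_pos': array([-1.27498583e+00,  2.38753887e-01, -1.42155116e-02,  1.31915139e+00,
        4.99021532e-06,  1.57079784e+00]), 'joint_vel': array([-0.00239865, -0.0003584 , -0.00031206,  0.00093054, -0.00058118,
       -0.00128246]), 'joint_efforts': array([-3.20948966e-04, -5.40241313e+01,  3.47370064e+01,  1.32987931e-02,
       -4.69031909e-05,  4.31556145e-06]), 'tcp_pos': array([ 152.94487644, -501.86213619,  249.70676797]), 'orientation': array([[ 9.56566627e-01,  2.91513538e-01, -3.81326490e-04],
       [ 2.91513787e-01, -9.56565786e-01,  1.26838735e-03],
       [ 4.98820883e-06, -1.32445893e-03, -9.99999123e-01]]), 'wrist_force': array([-0.11092116, -0.89339048,  0.23093135]), 'moment': array([ 0.0280316 , -0.00015154,  0.02329216]), 'gripper_force': 0.0, 'gripper_width': 85.37399073530909}
[1395.61326846 -190.90585357  712.36632094]
```

View pics/top1.png

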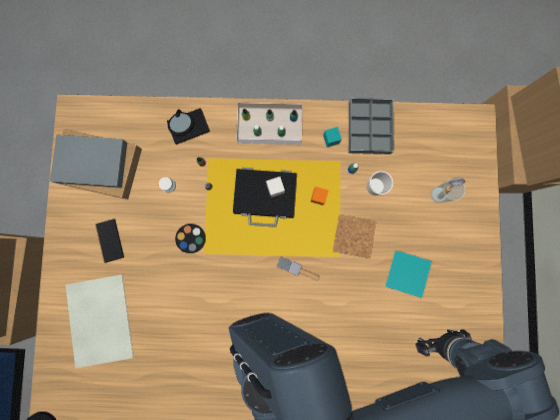

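View pics/scene1.png

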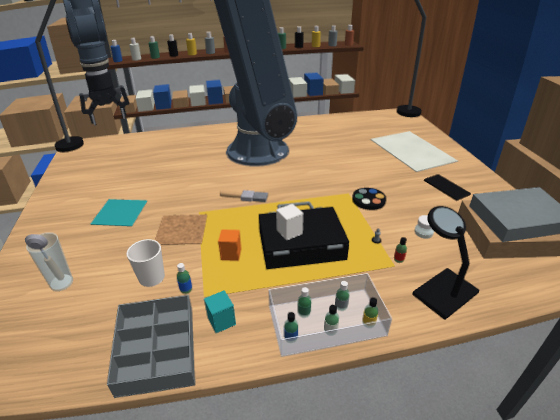

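The top view shows the case at (265,193) with its handle at (263,223) facing the robot. The white pot is on the lid at (275,186), the cork mat at (355,236), the orange look-alike pot at (319,195) and the palette at (190,238). Next I measure them.

```bash
python3 - <<'E'
from h import *
P=np.load('top.npy');I=np.load('toppx.npy').astype(int);S=np.load('scene.npy')
def rect(m,n,ext=True):
    q=P[m][:,:2].astype(np.float32);(c,s,a)=cv2.minAreaRect(q);print(n,len(q),'c',np.round(c,1),'s',np.round(s,1),'a',round(a,1),'z',np.round(np.percentile(P[m][:,2],[5,50,95]),1))
v,u=np.mgrid[:420,:560];Z=P[...,2]
def win(u0,u1,v0,v1):return (u>=u0)&(u<u1)&(v>=v0)&(v<v1)
w=win(225,302,160,235)
rect(w&(Z>122)&(Z<150),'pot')
rect(w&(Z>61)&(Z<75)&(v<217),'lid')
rect(win(240,290,219,235)&(Z>50)&(Z<75),'handle')
m=win(325,385,205,268);col=(I[...,0]-I[...,2]>40)&(I[...,0]<200)
cork=m&(I.sum(-1)<400)&(Z<15); rect(cork,'cork')
rect(win(305,335,180,212)&(Z>50),'orange')
rect(win(365,395,165,200)&(Z>80),'mug')
rect(win(345,360,160,175)&(Z>30),'dropper')
rect(win(172,210,220,256)&(Z>10),'palette')
print('table',np.median(Z[260:270,220:260]))
h=S[(S[...,0]>200)&(S[...,0]<800)&(abs(S[...,1])<200)&(S[...,2]>125)&(S[...,2]<150)]
print('scene pot top',cv2.minAreaRect(h[:,:2].astype(np.float32)),np.median(h[:,2]))
b=np.kron(np.load('toppx.npy')[150:275,220:395],np.ones((4,4,1))).astype(np.uint8)
cv2.imwrite('pics/crop1.png',b[...,::-1])
E
```

```text
pot 218 c [617.  -10.3] s [51.4 48.8] a 19.7 z [128.5 134.6 138.8]
lid 2392 c [599.9  27.4] s [220.1 172.5] a 87.2 z [62.2 66.6 71.5]
handle 104 c [494.2  30.9] s [99.8 28.8] a 89.9 z [59.5 63.9 69.2]
cork 1176 c [ 457.8 -306.1] s [144.4 142.4] a 81.6 z [-2.   3.5  8.8]
orange 208 c [ 509.6 -122.5] s [ 59.  255.8] a 61.5 z [61.7 66.8 72.4]
mug 125 c [ 524.2 -238. ] s [ 81.  456.4] a 39.2 z [81.8 91.9 97.4]
dropper 71 c [ 700.1 -291.4] s [30.1 24.9] a 61.0 z [38.1 57.2 85.4]
palette 715 c [440.5 159.8] s [106.  388.9] a 1.6 z [12.8 17.9 23.5]
table -0.3894192317981151
scene pot top ((426.4649353027344, -6.028022766113281), (60.239837646484375, 452.44940185546875), 89.22731018066406) 133.88710238868805
```

View pics/crop1.png

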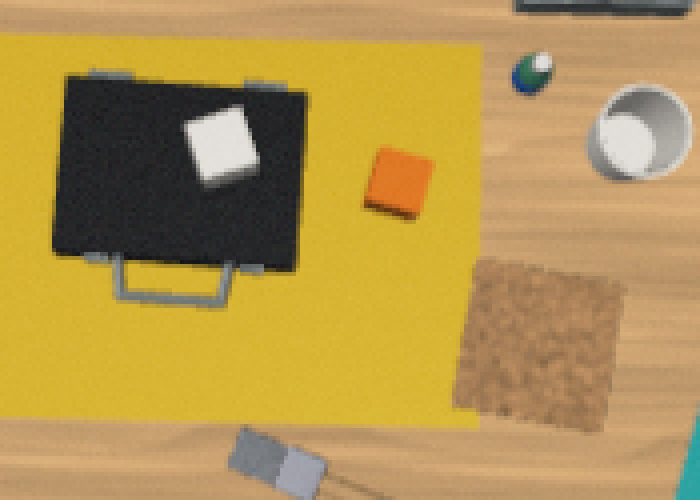

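The enlarged crop shows the pot's top centred at crop (221,139) and the handle bar at crop y≈300. The mat's centre is at crop (540,345). The measured sizes agree with those given (pot 51x49, mat 143, lid 220 wide). Case yaw is about -2.8°, pot yaw about 18.5° and mat yaw about -8°.

I'll write a delta helper and move above the pot first.

```bash
cat >> h.py <<'E'
from scipy.spatial.transform import Rotation as Ro
def tool(yaw,tilt=0):
    """tool x at heading yaw (deg) pointing down, then tilted so that tool z swings towards heading+tilt*tool x"""
    c,s=np.cos(np.radians(yaw)),np.sin(np.radians(yaw))
    return np.array([[c,s,0],[s,-c,0],[0,0,-1]])@Ro.from_euler('y',tilt,degrees=True).as_matrix()
def go(p,R,n=''):
    st=r.state();A=st['orientation'];d=A.T@(np.array(p)-st['tcp_pos']);w=Ro.from_matrix(A.T@R).as_rotvec()
    print(n,np.round(np.r_[d/800,w/(np.pi/2)],4).tolist(),'dist',round(np.linalg.norm(d)),'deg',round(np.degrees(np.linalg.norm(w))),'rows',int(max(np.linalg.norm(d)/41.7,np.degrees(np.linalg.norm(w))/7.16))+1)
E
python3 - <<'E'
from h import *
go([617,-10,215],tool(18.5))
E
```

```text
[0.7341, -0.419, 0.044, -0.0008, -0.0, -0.0172] dist 677 deg 2 rows 17
```

Emit:
jog_arm(deltas=[[0.37, -0.21, 0.02, 0, 0, -0.017, 1], [0.37, -0.21, 0.02, 0, 0, -0.017, 1], [0.37, -0.21, 0.02, 0, 0, -0.017, 1], [0.37, -0.21, 0.02, 0, 0, -0.017, 1], [0.37, -0.21, 0.02, 0, 0, -0.017, 1], [0.37, -0.21, 0.02, 0, 0, -0.017, 1], [0.37, -0.21, 0.02, 0, 0, -0.017, 1], [0.37, -0.21, 0.02, 0, 0, -0.017, 1]])

```text
clock: 0.77
tcp_pos: [383.0, -258.7, 234.5]
orientation: [[0.949, 0.317, -0.0], [0.317, -0.949, 0.0], [-0.0, -0.0, -1.0]]
wrist_force: [1.1, -0.6, 0.3]
gripper_width: 85.3
gripper_force: 0.0
```

```bash
python3 - <<'E'
from h import *
s=r.state();print(s['clock'],s['joint_pos'].round(3),s['tcp_pos'].round(1))
for y in (18.5,108.5,198.5): go([617,-10,215],tool(y),y)
E
```

```text
0.7667 [-0.594  0.137 -0.183  1.251  0.     2.225] [ 383.  -258.7  234.5]
18.5 [0.376, -0.2022, 0.0244, -0.0001, 0.0001, -0.0004] dist 342 deg 0 rows 9
108.5 [0.376, -0.2022, 0.0244, -0.0001, -0.0, -1.0004] dist 342 deg 90 rows 13
198.5 [0.376, -0.2022, 0.0244, 0.0001, 0.0001, 1.9996] dist 342 deg 180 rows 26
```

Emit:
jog_arm(deltas=[[0.376, -0.2022, 0.0244, 0, 0, -1, 1], [0.376, -0.2022, 0.0244, 0, 0, -1, 1], [0.376, -0.2022, 0.0244, 0, 0, -1, 1], [0.376, -0.2022, 0.0244, 0, 0, -1, 1], [0.376, -0.2022, 0.0244, 0, 0, -1, 1], [0.376, -0.2022, 0.0244, 0, 0, -1, 1], [0.376, -0.2022, 0.0244, 0, 0, -1, 1], [0.376, -0.2022, 0.0244, 0, 0, -1, 1], [0.376, -0.2022, 0.0244, 0, 0, -1, 1], [0.376, -0.2022, 0.0244, 0, 0, -1, 1], [0.376, -0.2022, 0.0244, 0, 0, -1, 1], [0.376, -0.2022, 0.0244, 0, 0, -1, 1]])

```text
clock: 1.77
tcp_pos: [616.1, -11.2, 214.2]
orientation: [[-0.256, 0.967, -0.002], [0.967, 0.256, 0.0], [0.0, -0.002, -1.0]]
wrist_force: [0.4, -0.3, -1.0]
gripper_width: 85.3
gripper_force: 0.0
```

```bash
python3 - <<'E'
from h import *
s=r.state();c=camera('wrist');save(c,'w1')
M=np.array(c['mount']);T=np.eye(4);T[:3,:3]=s['orientation'];T[:3,3]=s['tcp_pos'];W=T@M
c['orientation']=W[:3,:3];c['position']=W[:3,3];P=cloud(c);print(M.round(3))
m=(abs(P[...,2]-134)<8)&(abs(P[...,0]-617)<60)&(abs(P[...,1]+10)<60)
print(cv2.minAreaRect(P[m][:,:2].astype(np.float32)),m.sum(),np.median(P[m][:,2]))
print(s['clock'],s['joint_pos'].round(3),s['tcp_pos'].round(1))
go([617,-10,105],tool(108.5))
E
```

```text
[[ 1.00000e-03 -9.63000e-01 -2.69000e-01  6.72150e+01]
 [ 1.00000e+00  1.00000e-03 -0.00000e+00  3.86000e-01]
 [ 0.00000e+00 -2.69000e-01  9.63000e-01 -1.23487e+02]
 [ 0.00000e+00  0.00000e+00  0.00000e+00  1.00000e+00]]
((620.2330322265625, -10.408145904541016), (50.15570068359375, 50.80619430541992), 19.570066452026367) 4874 135.41398270734987
1.7667 [-0.018  0.409  0.145  1.308  0.     1.294] [616.1 -11.2 214.2]
 [0.0013, 0.0018, 0.1368, -0.0008, -0.0003, -0.035] dist 109 deg 3 rows 3
```

View pics/w1.png

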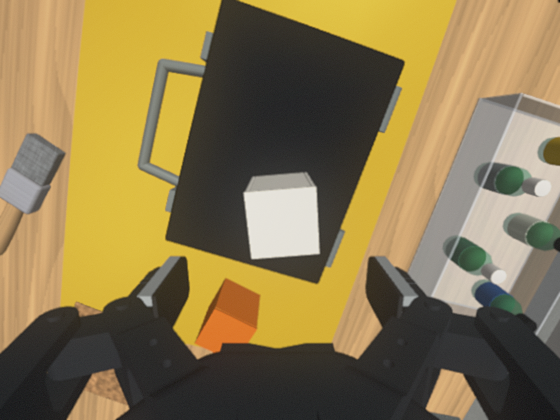

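The wrist view shows the pot's bottom face at (283,222), lying between the open fingers. The wrist measurement agrees with the top view to 3 mm, and the height is 135.4. The camera sits on the tool's +x side, so I'll keep that side up when tilting. Descending to grip.

```bash
python3 - <<'E'
from h import *
go([619,-10,104],tool(109.3))
E
```

```text
[0.0006, 0.0042, 0.138, -0.0008, -0.0003, -0.0439] dist 110 deg 4 rows 3
```

Emit:
jog_arm(deltas=[[0.0006, 0.0042, 0.05, 0, 0, -0.044, 1], [0.0006, 0.0042, 0.09, 0, 0, -0.044, 1], [0.0006, 0.0042, 0.12, 0, 0, -0.044, 1], [0.0006, 0.0042, 0.138, 0, 0, -0.044, 1], [0.0006, 0.0042, 0.138, 0, 0, -0.044, 0.7], [0.0006, 0.0042, 0.138, 0, 0, -0.044, 0.4], [0.0006, 0.0042, 0.138, 0, 0, -0.044, 0.4], [0.0006, 0.0042, 0.138, 0, 0, -0.044, 0.4], [0.0006, 0.0042, 0.138, 0, 0, -0.044, 0.4], [0.0006, 0.0042, 0.138, 0, 0, -0.044, 0.4], [0.0006, 0.0042, 0.138, 0, 0, -0.044, 0.4], [0.0006, 0.0042, 0.138, 0, 0, -0.044, 0.4]], force=40)

```text
clock: 2.82
tcp_pos: [620.1, -10.5, 106.1]
orientation: [[-0.315, 0.949, 0.002], [0.949, 0.315, 0.0], [-0.001, 0.002, -1.0]]
wrist_force: [0.3, 1.0, 5.2]
gripper_width: 49.6
gripper_force: 42.0
```

```bash
python3 - <<'E'
from h import *
s=r.state();p=s['tcp_pos'];print(s['clock'],p.round(1),s['gripper_width'],s['gripper_force'],s['wrist_force'].round(1),s['joint_pos'].round(3))
go([619,-10,230],s['orientation'],'lift')
go([458,-306,250],tool(82),'over mat')
go([458,-306,200],tool(82,68),'over mat tilted')
E
```

```text
2.8167 [620.1 -10.5 106.1] 49.6015832773004 41.983121037483215 [0.3 1.  5.2] [-0.017  0.474 -0.036  1.058  0.     1.233]
lift [0.0009, -0.0007, -0.1549, 0.0, 0.0, 0.0] dist 124 deg 0 rows 3
over mat [-0.2869, -0.3083, -0.1804, 0.0015, 0.0001, 0.293] dist 366 deg 26 rows 9
over mat tilted [-0.2868, -0.3084, -0.1179, -0.1724, 0.7416, 0.2585] dist 350 deg 72 rows 11
```

Emit:
jog_arm(deltas=[[0, 0, -0.05, 0, 0, 0, 0.4], [0, 0, -0.1, 0, 0, 0, 0.4], [0, 0, -0.15, 0, 0, 0, 0.4], [0, 0, -0.18, 0, 0, 0, 0.4], [-0.035, -0.038, -0.18, 0, 0, 0.037, 0.4], [-0.072, -0.077, -0.18, 0, 0, 0.073, 0.4], [-0.107, -0.115, -0.18, 0, 0, 0.11, 0.4], [-0.143, -0.154, -0.18, 0, 0, 0.147, 0.4], [-0.18, -0.193, -0.18, 0, 0, 0.183, 0.4], [-0.215, -0.231, -0.18, 0, 0, 0.22, 0.4], [-0.252, -0.27, -0.18, 0, 0, 0.256, 0.4], [-0.2869, -0.3083, -0.1804, 0, 0, 0.293, 0.4]])

```text
clock: 3.82
tcp_pos: [458.2, -304.1, 249.3]
orientation: [[0.142, 0.99, 0.0], [0.99, -0.142, -0.0], [-0.0, 0.0, -1.0]]
wrist_force: [1.2, -0.9, -0.1]
gripper_width: 49.8
gripper_force: 42.7
```

```bash
python3 - <<'E'
from h import *
s=r.state();p=s['tcp_pos'];print(s['clock'],p.round(1),s['gripper_width'],s['gripper_force'],s['wrist_force'].round(1),s['joint_pos'].round(3))
go([458,-306,200],tool(82,68),'over mat tilted')
E
```

```text
3.8167 [ 458.2 -304.1  249.3] 49.75480555399882 42.70503759384155 [ 1.2 -0.9 -0.1] [-0.586  0.281  0.043  1.332  0.     1.127]
over mat tilted [-0.0024, 0.0001, 0.0616, 0.0012, 0.7556, -0.0013] dist 49 deg 68 rows 10
```

Emit:
jog_arm(deltas=[[0, 0, 0.03, 0, 0.2, 0, 0.4], [0, 0, 0.05, 0, 0.3, 0, 0.4], [0, 0, 0.06, 0, 0.4, 0, 0.4], [0, 0, 0.06, 0, 0.5, 0, 0.4], [0, 0, 0.06, 0, 0.6, 0, 0.4], [0, 0, 0.06, 0, 0.7, 0, 0.4], [-0.0024, 0, 0.0616, 0, 0.756, 0, 0.4], [-0.0024, 0, 0.0616, 0, 0.756, 0, 0.4], [-0.0024, 0, 0.0616, 0, 0.756, 0, 0.4], [-0.0024, 0, 0.0616, 0, 0.756, 0, 0.4], [-0.0024, 0, 0.0616, 0, 0.756, 0, 0.4], [-0.0024, 0, 0.0616, 0, 0.756, 0, 0.4]])

```text
clock: 4.82
tcp_pos: [459.1, -305.0, 198.1]
orientation: [[0.054, 0.99, 0.129], [0.37, -0.139, 0.918], [0.927, -0.002, -0.374]]
wrist_force: [0.6, 0.1, -1.2]
gripper_width: 50.0
gripper_force: 42.6
```

```bash
python3 - <<'E'
from h import *
s=r.state();p=s['tcp_pos'];print(s['clock'],p.round(1),s['gripper_width'],s['gripper_force'],s['wrist_force'].round(1),s['joint_pos'].round(3))
c=camera('scene');P=cloud(c)
cv2.imwrite('pics/s2.png',cv2.resize(c['pixels'][0:300,20:320,::-1],None,fx=2,fy=2))
# lowest points of tool & pot: above mat neighborhood
m=(P[...,0]>380)&(P[...,0]<540)&(P[...,2]>40)&(P[...,2]<400)&(P[...,1]>-600)&(P[...,1]<-230)
Q=P[m]
for y in range(-600,-230,20):
    q=Q[(Q[:,1]>=y)&(Q[:,1]<y+20)]
    if len(q)>5: print(y,len(q),np.percentile(q[:,2],[2,98]).round(),np.percentile(q[:,0],[2,98]).round())
E
```

```text
4.8167 [ 459.1 -305.   198.1] 50.0335053406653 42.61400520801544 [ 0.6  0.1 -1.2] [-0.933  0.947  0.481  2.161  0.708  0.355]
-600 498 [288. 398.] [476. 509.]
-580 568 [276. 397.] [420. 493.]
-560 503 [262. 397.] [404. 474.]
-540 367 [261. 397.] [403. 471.]
-520 325 [252. 370.] [412. 472.]
-500 272 [242. 317.] [423. 476.]
-480 267 [237. 309.] [431. 479.]
-460 264 [232. 303.] [425. 478.]
-440 233 [223. 288.] [435. 482.]
-420 236 [218. 283.] [435. 485.]
-400 255 [218. 274.] [418. 518.]
-380 277 [206. 248.] [391. 517.]
-360 276 [200. 238.] [393. 514.]
-340 197 [183. 232.] [402. 509.]
-320 221 [175. 232.] [437. 500.]
-300 214 [166. 224.] [440. 494.]
-280 125 [175. 215.] [442. 493.]
```

View pics/s2.png

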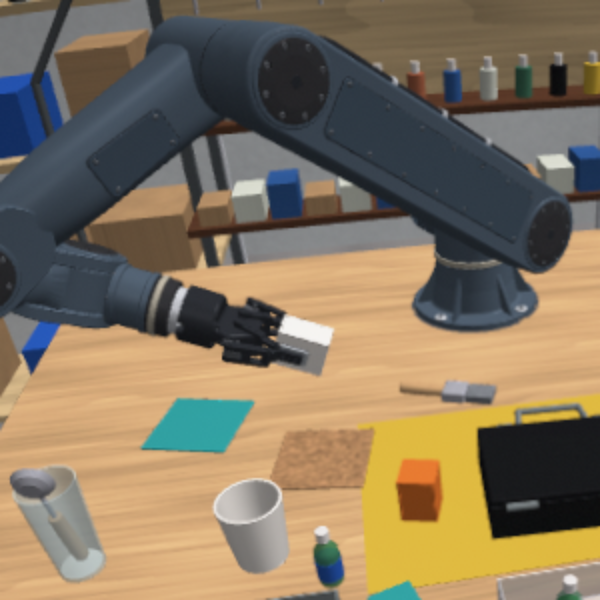

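The scene crop shows the pot held at (305,345), mouth tilted down and to the left, with the mat below at (325,458). J4 is close to its limit at this heading, so I'll swing the heading to 45°.

```bash
python3 - <<'E'
from h import *
go([458,-306,150],tool(45,68))
c=camera('scene');P=cloud(c);m=(P[...,1]<-500)&(P[...,1]>-900)&(P[...,0]<650)&(P[...,0]>100)&(P[...,2]>60);print('arm min z',np.percentile(P[m][:,2],[0.2,1,3]))
E
```

```text
[-0.058, -0.0015, 0.0216, -0.3813, 0.0011, 0.1543] dist 50 deg 37 rows 6
arm min z [ 62.44707093  75.250671   100.51736621]
```

Emit:
jog_arm(deltas=[[-0.01, 0, 0.004, -0.064, 0, 0.026, 0.4], [-0.02, 0, 0.007, -0.127, 0, 0.051, 0.4], [-0.03, 0, 0.011, -0.19, 0, 0.077, 0.4], [-0.04, -0.001, 0.014, -0.254, 0, 0.103, 0.4], [-0.05, -0.0015, 0.018, -0.318, 0, 0.129, 0.4], [-0.058, -0.0015, 0.0216, -0.3813, 0.001, 0.154, 0.4], [-0.058, -0.0015, 0.0216, -0.3813, 0.001, 0.154, 0.4], [-0.058, -0.0015, 0.0216, -0.3813, 0.001, 0.154, 0.4], [-0.058, -0.0015, 0.0216, -0.3813, 0.001, 0.154, 0.4]])

```text
clock: 5.67
tcp_pos: [458.5, -306.0, 152.7]
orientation: [[0.262, 0.71, 0.654], [0.267, -0.705, 0.657], [0.927, 0.003, -0.374]]
wrist_force: [0.6, -0.6, -0.9]
gripper_width: 49.8
gripper_force: 42.6
```

```bash
python3 - <<'E'
from h import *
s=r.state();p=s['tcp_pos'];print(s['clock'],p.round(1),s['joint_pos'].round(3))
c=camera('scene');P=cloud(c);D=p-P  # points behind the TCP near tool axis
d=s['orientation'][:,2];b=(p-P)@d;lat=np.linalg.norm((p-P)-b[...,None]*d,axis=-1)
for a in range(-60,400,40):
    m=(b>a)&(b<a+40)&(lat<130)&(P[...,2]>30)
    if m.sum()>5:print(a,m.sum(),'zmin',np.percentile(P[m][:,2],1).round())
# wait: margin estimate
go([458,-306,47],tool(45,68),'down to')
z=4+38.6*np.cos(np.radians(68))+25*np.sin(np.radians(68));print('contact tcp z',z)
E
```

```text
5.6667 [ 458.5 -306.   152.7] [-1.071  0.667 -0.147  1.37   1.095  0.897]
-60 299 zmin 117.0
-20 368 zmin 125.0
20 444 zmin 155.0
60 463 zmin 167.0
100 418 zmin 184.0
140 337 zmin 197.0
180 332 zmin 208.0
220 462 zmin 215.0
260 1038 zmin 254.0
300 36 zmin 285.0
down to [-0.122, -0.0013, 0.0487, -0.0015, -0.0005, 0.0021] dist 105 deg 0 rows 3
contact tcp z 41.639410870023895
```

```bash
python3 - <<'E'
from h import *
go([455,-309,60],tool(45,75));go([455,-309,39],tool(45,75))
E
```

```text
[-0.1089, -0.0013, 0.0378, -0.0016, 0.0772, 0.002] dist 92 deg 7 rows 3
 [-0.1332, -0.0013, 0.0476, -0.0016, 0.0772, 0.002] dist 113 deg 7 rows 3
```

Emit:
jog_arm(deltas=[[-0.03, 0, 0.01, 0, 0.03, 0, 0.4], [-0.06, 0, 0.02, 0, 0.06, 0, 0.4], [-0.09, -0.001, 0.03, 0, 0.077, 0.002, 0.4], [-0.109, -0.0013, 0.038, 0, 0.077, 0.002, 0.4], [-0.115, -0.0013, 0.04, 0, 0.077, 0.002, 0.4], [-0.121, -0.0013, 0.0427, 0, 0.077, 0.002, 0.4], [-0.127, -0.0013, 0.045, 0, 0.077, 0.002, 0.4], [-0.131, -0.0013, 0.0466, 0, 0.077, 0.002, 0.4], [-0.1332, -0.0013, 0.0476, 0, 0.077, 0.002, 0.4], [-0.1332, -0.0013, 0.0476, 0, 0.077, 0.002, 0.4]])

```text
clock: 6.55
tcp_pos: [454.2, -308.1, 37.7]
orientation: [[0.185, 0.707, 0.683], [0.181, -0.708, 0.683], [0.966, -0.003, -0.258]]
wrist_force: [-0.1, -0.3, -1.2]
gripper_width: 49.9
gripper_force: 42.6
```

Emit:
jog_arm(deltas=[[-0.0015, 0, 0.0004, 0, 0, 0, 0.4], [-0.003, 0, 0.0008, 0, 0, 0, 0.4], [-0.004, 0, 0.001, 0, 0, 0, 0.4], [-0.004, 0, 0.001, 0, 0, 0, 0.4]])

```text
clock: 6.88
tcp_pos: [454.1, -308.5, 35.9]
orientation: [[0.185, 0.705, 0.685], [0.178, -0.71, 0.682], [0.967, -0.004, -0.256]]
wrist_force: [-4.6, -2.0, 12.0]
gripper_width: 49.0
gripper_force: 40.0
```

Contact is made, with 12 N upward. Now I open gently.

Emit:
jog_arm(deltas=[[0.001, 0, 0, 0, 0, 0, 0.6], [0.001, 0, 0, 0, 0, 0, 0.65], [0.001, 0, 0, 0, 0, 0, 0.75], [0.001, 0, 0, 0, 0, 0, 0.9], [0.001, 0, 0, 0, 0, 0, 1], [0.001, 0, 0, 0, 0, 0, 1], [0.001, 0, 0, 0, 0, 0, 1]])

```text
clock: 7.47
tcp_pos: [454.1, -307.8, 34.5]
orientation: [[0.185, 0.706, 0.683], [0.179, -0.708, 0.683], [0.966, -0.004, -0.258]]
wrist_force: [0.7, 0.8, -0.1]
gripper_width: 85.2
gripper_force: 0.0
```

```bash
python3 - <<'E'
from h import *
s=r.state();p=s['tcp_pos'];d=s['orientation'][:,2];print(s['clock'],p.round(1),s['gripper_width'])
c=camera('scene');cv2.imwrite('pics/s3.png',cv2.resize(c['pixels'][130:280,100:250,::-1],None,fx=4,fy=4))
go(p-110*d+np.array([0,0,0]),s['orientation'],'back')
E
```

```text
7.4667 [ 454.1 -307.8   34.5] 85.217370855249
back [-0.0, 0.0, -0.1375, -0.0, 0.0, -0.0] dist 110 deg 0 rows 3
```

View pics/s3.png

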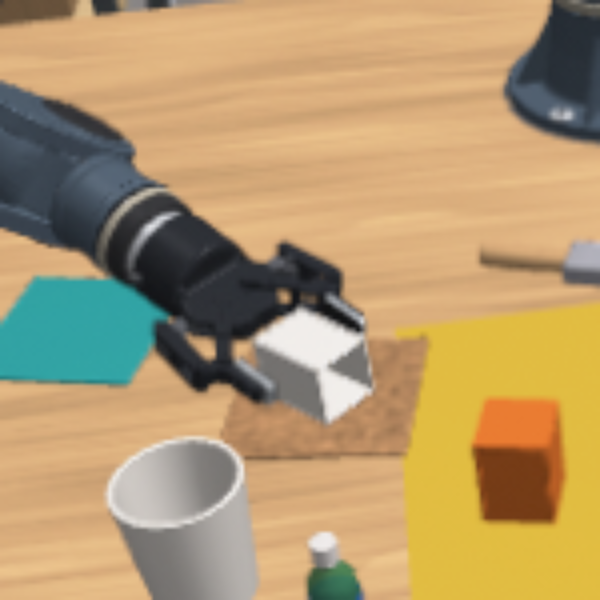

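The pot lies on its side on the mat, its mouth at (345,375) facing heading 45°, clear of the open fingers. I back off and swing up.

Emit:
jog_arm(deltas=[[0, 0, -0.03, 0, 0, 0, 1], [0, 0, -0.07, 0, 0, 0, 1], [0, 0, -0.11, 0, 0, 0, 1], [0.02, 0, -0.14, 0, 0, 0, 1], [0.07, 0, -0.14, 0, -0.08, 0, 1], [0.12, 0, -0.14, 0, -0.16, 0, 1], [0.17, 0, -0.14, 0, -0.24, 0, 1], [0.2, 0, -0.14, 0, -0.32, 0, 1], [0.2, 0, -0.14, 0, -0.4, 0, 1], [0.2, 0, -0.14, 0, -0.48, 0, 1]])

```text
clock: 8.35
tcp_pos: [407.7, -356.7, 221.8]
orientation: [[0.586, 0.705, 0.4], [0.585, -0.709, 0.393], [0.561, 0.004, -0.828]]
wrist_force: [0.7, 0.6, -0.8]
gripper_width: 85.8
gripper_force: 0.0
```

```bash
python3 - <<'E'
from h import *
s=r.state();print(s['clock'],s['tcp_pos'].round(1),s['joint_pos'].round(3))
c=camera('wrist');T=np.eye(4);T[:3,:3]=s['orientation'];T[:3,3]=s['tcp_pos'];W=T@np.array(c['mount'])
c['orientation']=W[:3,:3];c['position']=W[:3,3];P=cloud(c);save(c,'w2')
for n,Q in(('wrist',P),('scene',cloud(camera('scene'))),('top',cloud(camera('top')))):
    m=(abs(Q[...,2]-54)<6)&(abs(Q[...,0]-455)<70)&(abs(Q[...,1]+309)<70)
    if m.sum()>9:print(n,m.sum(),cv2.minAreaRect(Q[m][:,:2].astype(np.float32)),np.median(Q[m][:,2]))
go([458,-306,150],tool(45,-25))
E
```

```text
8.35 [ 407.7 -356.7  221.8] [-1.014  0.357 -0.05   1.31   0.579  1.301]
wrist 2955 ((454.44964599609375, -310.0483703613281), (67.89533996582031, 50.07111740112305), 44.406978607177734) 53.67990186130368
scene 242 ((456.7667236328125, -307.6953430175781), (70.8274917602539, 50.00587463378906), 45.14520263671875) 53.65459862122782
top 252 ((454.98944091796875, -310.0733642578125), (67.9032211303711, 49.486122131347656), 43.89207077026367) 53.871381291811986
 [0.0217, 0.0015, 0.1215, 0.0, -0.6617, 0.0015] dist 99 deg 60 rows 9
```

All three cameras agree: the pot is centred at (454.6,-310), heading 44.4°, top at 53.8. Regrip next.

```bash
python3 - <<'E'
from h import *
R=tool(44.4,-25);p=np.array([462.5,-302.2,30]);go(p-100*R[:,2],R)
E
```

```text
[0.0504, 0.0028, 0.1859, -0.0006, -0.6617, 0.0085] dist 154 deg 60 rows 9
```

Emit:
jog_arm(deltas=[[0.005, 0, 0.02, 0, -0.075, 0.0085, 1], [0.01, 0, 0.04, 0, -0.15, 0.0085, 1], [0.016, 0, 0.06, 0, -0.225, 0.0085, 1], [0.022, 0, 0.08, 0, -0.3, 0.0085, 1], [0.028, 0, 0.1, 0, -0.375, 0.0085, 1], [0.034, 0.001, 0.125, 0, -0.45, 0.0085, 1], [0.04, 0.002, 0.15, 0, -0.525, 0.0085, 1], [0.046, 0.0028, 0.17, 0, -0.6, 0.0085, 1], [0.0504, 0.0028, 0.1859, 0, -0.6617, 0.0085, 1], [0.0504, 0.0028, 0.1859, 0, -0.6617, 0.0085, 1], [0.0504, 0.0028, 0.1859, 0, -0.6617, 0.0085, 1]])

```text
clock: 9.42
tcp_pos: [490.7, -272.4, 114.1]
orientation: [[0.643, 0.699, -0.313], [0.638, -0.715, -0.287], [-0.425, -0.015, -0.905]]
wrist_force: [-0.4, 0.8, -0.6]
gripper_width: 85.6
gripper_force: 0.0
```

```bash
python3 - <<'E'
from h import *
s=r.state();print(s['clock'],s['tcp_pos'].round(1),s['joint_pos'].round(3))
R=tool(44.4,-25);p=np.array([462.5,-302.2,30]);go(p,R)
E
```

```text
9.4167 [ 490.7 -272.4  114.1] [-0.316  0.528 -0.005  1.265 -0.379  2.092]
 [-0.0018, 0.0036, 0.1168, -0.0091, 0.0014, 0.0038] dist 94 deg 1 rows 3
```

Emit:
jog_arm(deltas=[[-0.0018, 0.0036, 0.04, -0.009, 0.001, 0.004, 1], [-0.0018, 0.0036, 0.08, -0.009, 0.001, 0.004, 1], [-0.0018, 0.0036, 0.105, -0.009, 0.001, 0.004, 1], [-0.0018, 0.0036, 0.1165, -0.009, 0.001, 0.004, 1], [-0.0018, 0.0036, 0.1165, -0.009, 0.001, 0.004, 0.75], [-0.0018, 0.0036, 0.1165, -0.009, 0.001, 0.004, 0.4], [-0.0018, 0.0036, 0.1165, -0.009, 0.001, 0.004, 0.4], [-0.0018, 0.0036, 0.1165, -0.009, 0.001, 0.004, 0.4], [-0.0018, 0.0036, 0.1165, -0.009, 0.001, 0.004, 0.4], [-0.0018, 0.0036, 0.1165, -0.009, 0.001, 0.004, 0.4], [-0.0018, 0.0036, 0.1165, -0.009, 0.001, 0.004, 0.4]], force=40)

```text
clock: 10.33
tcp_pos: [465.2, -304.4, 36.0]
orientation: [[0.653, 0.698, -0.294], [0.629, -0.716, -0.303], [-0.422, 0.013, -0.907]]
wrist_force: [-0.5, -0.7, 6.6]
gripper_width: 49.7
gripper_force: 42.1
```

```bash
python3 - <<'E'
from h import *
s=r.state();p=s['tcp_pos'];R=s['orientation'];print(s['clock'],p.round(1),s['gripper_width'],s['wrist_force'].round(1),s['joint_pos'].round(3))
# pot in tool frame
Rp=np.column_stack([[0,0,-1],[0,0,0],[.714,.700,0]]);m=np.array([np.cos(np.radians(44.4)),np.sin(np.radians(44.4)),0])
o=R.T@(np.array([454.6,-309.9,29])-34*m-p);mt=R.T@m;print('origin in tool',o,'axis',mt);np.save('pot.npy',np.r_[o,mt])
R2=Ro.from_matrix(tool(44.4,65)).as_matrix()
print('axis after',R2@mt)
for z in (70,4.5):
    go(np.array([458,-306,z])-R2@o,R2,z)
go(p+[0,0,90],R,'up')
E
```

```text
10.3333 [ 465.2 -304.4   36. ] 49.670737376086 [-0.5 -0.7  6.6] [-0.376  0.56  -0.172  1.015 -0.4    2.031]
origin in tool [-38.2118019   -3.47341059  25.43208035] axis [ 0.90673577 -0.00214477 -0.42169378]
axis after [-7.72754111e-04  2.24515523e-03  9.99997181e-01]
70 [-0.0567, 0.0008, -0.0831, 0.0091, 0.9993, 0.0017] dist 80 deg 90 rows 13
4.5 [-0.0222, -0.0003, -0.0088, 0.0091, 0.9993, 0.0017] dist 19 deg 90 rows 13
up [-0.0474, 0.0015, -0.102, 0.0, 0.0, 0.0] dist 90 deg 0 rows 3
```

Emit:
jog_arm(deltas=[[-0.016, 0, -0.034, 0, 0, 0, 0.4], [-0.032, 0, -0.068, 0, 0, 0, 0.4], [-0.047, 0, -0.102, 0, 0, 0, 0.4], [-0.05, 0, -0.106, 0, 0.075, 0, 0.4], [-0.05, 0, -0.106, 0, 0.15, 0, 0.4], [-0.05, 0, -0.106, 0, 0.225, 0, 0.4], [-0.05, 0, -0.106, 0, 0.3, 0, 0.4], [-0.05, 0, -0.106, 0, 0.375, 0, 0.4], [-0.05, 0, -0.106, 0, 0.45, 0, 0.4], [-0.05, 0, -0.106, 0, 0.525, 0, 0.4], [-0.05, 0, -0.106, 0, 0.6, 0, 0.4], [-0.05, 0, -0.106, 0.004, 0.675, 0, 0.4]])

```text
clock: 11.33
tcp_pos: [463.6, -304.2, 130.2]
orientation: [[0.575, 0.698, 0.427], [0.568, -0.716, 0.406], [0.589, 0.009, -0.808]]
wrist_force: [-0.3, 0.4, -1.9]
gripper_width: 49.8
gripper_force: 42.4
```

```bash
python3 - <<'E'
from h import *
s=r.state();print(s['clock'],s['tcp_pos'].round(1),s['gripper_width'],s['joint_pos'].round(3))
o=np.load('pot.npy')[:3];o[1]=0;R2=tool(44.4,65)
go(np.array([458,-306,60])-R2@o,R2)
E
```

```text
11.3333 [ 463.6 -304.2  130.2] 49.836704044736614 [-0.891  0.396 -0.261  0.973  0.628  1.457]
 [-0.0305, -0.0035, 0.0161, 0.0049, 0.321, 0.0033] dist 28 deg 29 rows 5
```

Emit:
jog_arm(deltas=[[-0.005, -0.001, 0.003, 0, 0.08, 0, 0.4], [-0.01, -0.002, 0.006, 0, 0.16, 0, 0.4], [-0.017, -0.003, 0.01, 0.003, 0.24, 0.003, 0.4], [-0.024, -0.0035, 0.013, 0.005, 0.321, 0.003, 0.4], [-0.0305, -0.0035, 0.0161, 0.005, 0.321, 0.003, 0.4], [-0.0305, -0.0035, 0.0161, 0.005, 0.321, 0.003, 0.4], [-0.0305, -0.0035, 0.0161, 0.005, 0.321, 0.003, 0.4]])

```text
clock: 11.92
tcp_pos: [452.8, -310.6, 103.6]
orientation: [[0.31, 0.7, 0.643], [0.299, -0.714, 0.633], [0.903, -0.004, -0.431]]
wrist_force: [0.0, 0.5, -0.5]
gripper_width: 49.8
gripper_force: 42.5
```

```bash
python3 - <<'E'
from h import *
s=r.state();print(s['clock'],s['tcp_pos'].round(1),s['gripper_width'],s['joint_pos'].round(3))
c=camera('scene');cv2.imwrite('pics/s4.png',cv2.resize(c['pixels'][130:280,100:250,::-1],None,fx=4,fy=4))
P=cloud(c)
T=cloud(camera('top'))
def brightmask(Q,I): return (I.min(-1)>130)&(abs(Q[...,0]-458)<60)&(abs(Q[...,1]+306)<60)&(Q[...,2]>50)&(Q[...,2]<150)
ct=camera('top');
for n,Q,I in(('scene',P,c['pixels']),('top',T,ct['pixels'])):
    m=brightmask(Q,I);q=Q[m]
    if len(q)>9:print(n,len(q),'z',np.percentile(q[:,2],[1,50,99]).round(1))
    t=q[q[:,2]>np.percentile(q[:,2],99)-8];print(cv2.minAreaRect(t[:,:2].astype(np.float32)))
o=np.load('pot.npy')[:3];o[1]=0;R=s['orientation'];print('pred origin',(s['tcp_pos']+R@o).round(1))
E
```

```text
11.9167 [ 452.8 -310.6  103.6] 49.83471631602209 [-1.073  0.683 -0.205  1.208  1.05   0.986]
scene 434 z [ 59.4 104.1 126.5]
((455.4964599609375, -301.9857177734375), (58.36363220214844, 65.94673156738281), 59.23096466064453)
top 295 z [ 56.4  94.3 132.5]
((458.71002197265625, -306.0392150878906), (49.64816665649414, 49.03363037109375), 45.37275695800781)
pred origin [ 457.3 -305.9   58.1]
```

View pics/s4.png

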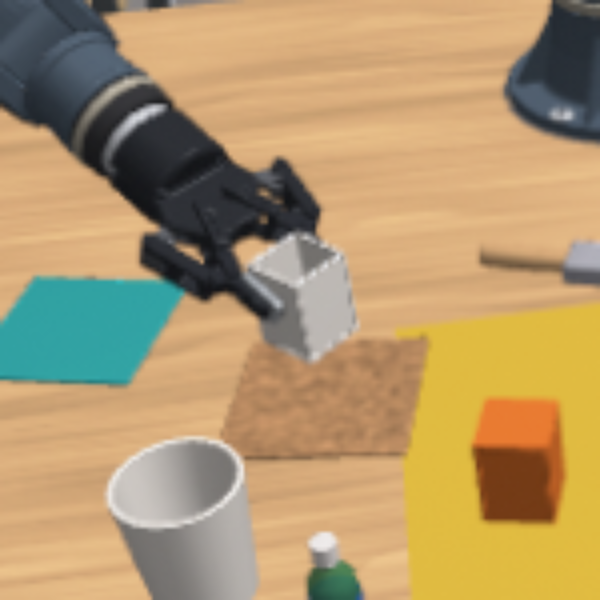

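The pot is upright, mouth up, with its rim centred at (458.7,-306) over the mat's centre (458,-306). Lowering it.

Emit:
jog_arm(deltas=[[-0.02, 0, 0.0095, 0, 0, 0, 0.4], [-0.037, 0, 0.0177, 0, 0, 0, 0.4], [-0.046, 0, 0.022, 0, 0, 0, 0.4], [-0.052, 0, 0.0248, 0, 0, 0, 0.4], [-0.056, 0, 0.0267, 0, 0, 0, 0.4], [-0.058, 0, 0.0277, 0, 0, 0, 0.4], [-0.0595, 0, 0.0284, 0, 0, 0, 0.4], [-0.0595, 0, 0.0284, 0, 0, 0, 0.4]])

```text
clock: 12.73
tcp_pos: [452.6, -310.2, 51.1]
orientation: [[0.308, 0.7, 0.644], [0.297, -0.714, 0.634], [0.904, -0.004, -0.428]]
wrist_force: [0.6, 0.3, -0.5]
gripper_width: 49.4
gripper_force: 42.5
```

Emit:
jog_arm(deltas=[[-0.0012, 0, 0.0005, 0, 0, 0, 0.4], [-0.0024, 0, 0.001, 0, 0, 0, 0.4], [-0.0024, 0, 0.001, 0, 0, 0, 0.4]])

```text
clock: 12.98
tcp_pos: [452.5, -310.4, 49.4]
orientation: [[0.307, 0.699, 0.645], [0.296, -0.715, 0.634], [0.904, -0.004, -0.427]]
wrist_force: [-2.2, -0.8, 3.7]
gripper_width: 49.6
gripper_force: 42.5
```

Emit:
jog_arm(deltas=[[-0.0004, 0, 0, 0, 0, 0, 0.4], [0, 0, 0, 0, 0, 0, 0.62], [0, 0, 0, 0, 0, 0, 0.7], [0, 0, 0, 0, 0, 0, 0.85], [0, 0, 0, 0, 0, 0, 1], [0, 0, 0, 0, 0, 0, 1], [0, 0, -0.03, 0, 0, 0, 1], [0, 0, -0.07, 0, 0, 0, 1], [0, 0, -0.11, 0, 0, 0, 1], [0, 0, -0.15, 0, 0, 0, 1], [0.03, 0, -0.18, 0, 0, 0, 1], [0.06, 0, -0.2, 0, 0, 0, 1]])

```text
clock: 13.98
tcp_pos: [362.5, -399.1, 161.0]
orientation: [[0.309, 0.698, 0.646], [0.295, -0.716, 0.633], [0.904, -0.005, -0.427]]
wrist_force: [0.4, 0.1, 0.6]
gripper_width: 85.3
gripper_force: 0.0
```

```bash
python3 - <<'E'
from h import *
s=r.state();print(s['clock'],s['tcp_pos'].round(1),s['gripper_width'],s['joint_pos'].round(3))
c=camera('top');Q=cloud(c);v,u=np.mgrid[:420,:560]
m=(c['pixels'].min(-1)>130)&(abs(Q[...,0]-458)<60)&(abs(Q[...,1]+306)<60)&(Q[...,2]>60)&(Q[...,2]<90)
print('pot rim',m.sum(),cv2.minAreaRect(Q[m][:,:2].astype(np.float32)),Q[m][:,2].max(),np.median(Q[m][:,2]))
m=(Q[...,2]>-6)&(Q[...,2]<12)&(abs(Q[...,0]-458)<95)&(abs(Q[...,1]+306)<95)&(c['pixels'].sum(-1)<400)&(c['pixels'].std(-1)>20)
print('cork',cv2.minAreaRect(Q[m][:,:2].astype(np.float32)))
m=(u>=225)&(u<302)&(v>=160)&(v<240)&(Q[...,2]>55)&(Q[...,2]<78)
print('case',cv2.minAreaRect(Q[m&(v<217)][:,:2].astype(np.float32)),'lid med',np.median(Q[m&(v<215)][:,2]))
h=Q[m&(v>219)];print('handle',cv2.minAreaRect(h[:,:2].astype(np.float32)))
go([420,-200,250],tool(40,0))
go([470,-60,250],tool(0,0))
E
```

```text
13.9833 [ 362.5 -399.1  161. ] 85.27876066847739 [-1.276  0.738  0.04   1.647  0.93   0.692]
pot rim 64 ((456.837890625, -305.44525146484375), (49.668453216552734, 48.225337982177734), 46.07583999633789) 78.80989244490729 70.15600974866607
cork ((456.39862060546875, -305.921875), (142.92135620117188, 137.14735412597656), 81.11282348632812)
case ((601.473876953125, 27.32697296142578), (219.89474487304688, 174.89605712890625), 87.43710327148438) lid med 66.49258206593686
handle ((491.1497497558594, 30.55249786376953), (24.794837951660156, 99.54286193847656), 1.4233852624893188)
 [0.1911, -0.1296, 0.1587, -0.0269, -0.7177, 0.042] dist 224 deg 65 rows 10
 [0.2626, -0.2113, 0.3095, -0.2769, -0.6804, 0.4373] dist 366 deg 77 rows 11
```

The pot stands at (457,-305.5), in the middle of the mat (456.4,-306). Before opening the lid I'll fit a quick arm model from the logged poses, to check the lid arc against the J4 range.

```bash
cat > fk.py <<'E'
from h import *
from scipy.optimize import least_squares
J=np.array([[-1.275,.2388,-.0142,1.3192,0,1.5708],[-.594,.137,-.183,1.251,0,2.225],[-.018,.409,.145,1.308,0,1.294],[-.017,.474,-.036,1.058,0,1.233],[-.586,.281,.043,1.332,0,1.127],[-.933,.947,.481,2.161,.708,.355],[-1.071,.667,-.147,1.37,1.095,.897],[-1.014,.357,-.05,1.31,.579,1.301],[-.316,.528,-.005,1.265,-.379,2.092],[-.376,.56,-.172,1.015,-.4,2.031],[-.891,.396,-.261,.973,.628,1.457],[-1.073,.683,-.205,1.208,1.05,.986],[-1.276,.738,.04,1.647,.93,.692]])
T=np.array([[152.9,-501.9,249.7],[383,-258.7,234.5],[616.1,-11.2,214.2],[620.1,-10.5,106.1],[458.2,-304.1,249.3],[459.1,-305,198.1],[458.5,-306,152.7],[407.7,-356.7,221.8],[490.7,-272.4,114.1],[465.2,-304.4,36],[463.6,-304.2,130.2],[452.8,-310.6,103.6],[362.5,-399.1,161]])
D=np.array([[0,0,-1]]*5+[[.129,.918,-.374],[.654,.657,-.374],[.4,.393,-.828],[-.313,-.287,-.905],[-.294,-.303,-.907],[.427,.406,-.808],[.643,.633,-.431],[.646,.633,-.427]])
E=lambda ax,a:Ro.from_euler(ax,a).as_matrix()
def fk(q,k,sg=1):
    a,h,b1,b2,c1,c2,e1,e2,L=k
    v=lambda th,x,z:E('y',th)@np.array([x,0,z])
    A4=E('y',q[1]-q[2]+q[3]-np.pi/2)  # 0 = tool down
    p=np.array([a,0,h])+v(q[1],b1,b2)+v(q[1]-q[2],c1,c2)+A4@[e1,0,e2]
    d=A4@E('x',sg*q[4])@[0,0,-1];return E('z',q[0])@(p+L*d),E('z',q[0])@d
def fit():
    best=None
    for sg in(1,-1):
        f=lambda k:np.concatenate([np.r_[fk(q,k,sg)[0]-t,100*(fk(q,k,sg)[1]-d)] for q,t,d in zip(J,T,D)]+[1e-3*k])
        s=least_squares(f,[0,200,50,350,350,50,0,-100,200.])
        if best is None or s.cost<best[0].cost: best=(s,sg)
    return best
def ik(p,d,k,sg,q0):
    f=lambda q:np.r_[fk(q,k,sg)[0]-p,100*(fk(q,k,sg)[1]-d)]
    return least_squares(f,q0)
E
python3 - <<'E'
from fk import *
s,sg=fit();k=s.x;print(sg,k.round(1),'cost',s.cost)
ex=np.array([np.cos(np.radians(-2.7)),np.sin(np.radians(-2.7)),0]);H=np.array([680.5,23.5,55.5])
for be in(30,40):
  q=np.array([0.05,.4,-.1,.8,0])
  for a in range(0,61,20):
    th=np.radians(a)+np.arctan2(6,195);p=H+195*(-np.cos(th)*ex+np.array([0,0,np.sin(th)]))
    t=np.radians(be-a);d=np.sin(t)*ex-np.array([0,0,np.cos(t)]);o=ik(p-5*d,d,k,sg,q);q=o.x;print(be,a,p.round(),q.round(2),round(o.cost,2))
E
```

```text
1 [ 1.000e-01  1.956e+02  4.000e-01  5.721e+02  3.961e+02  2.500e+01
 -3.000e-01 -1.389e+02  2.879e+02] cost 0.6977133152573327
30 0 [486.  33.  61.] [ 0.12  0.09 -0.95  0.01 -0.08] 0.0
30 20 [500.  32. 128.] [ 0.08  0.15 -0.46  0.78 -0.02] 0.0
30 40 [535.  30. 185.] [0.05 0.41 0.07 1.4  0.02] 0.0
30 60 [588.  28. 227.] [0.03 0.79 0.74 2.04 0.04] 0.0
40 0 [486.  33.  61.] [ 0.14  0.12 -1.14 -0.38 -0.12] 0.0
40 20 [500.  32. 128.] [ 0.09  0.06 -0.63  0.53 -0.05] 0.0
40 40 [535.  30. 185.] [ 0.06  0.28 -0.11  1.18  0.  ] 0.0
40 60 [588.  28. 227.] [0.03 0.64 0.52 1.8  0.03] 0.0
```

The model fits. A starting tilt of 30° outward keeps every joint in range over the 60° arc. Moving to a pose in front of and above the handle.

```bash
cat >> h.py <<'E'
def htool(yaw,beta): return tool(yaw)@Ro.from_euler('x',-beta,degrees=True).as_matrix()
E
python3 - <<'E'
from h import *
R=htool(87.3,30);p=np.array([485.5,32.5,61.5]);print(R.round(2))
go(p-150*R[:,2],R)
E
```

```text
[[ 0.05  0.87  0.5 ]
 [ 1.   -0.04 -0.02]
 [ 0.    0.5  -0.87]]
 [0.2094, -0.3491, 0.3685, -0.0193, -0.5444, -0.5827] dist 439 deg 72 rows 11
```

Emit:
jog_arm(deltas=[[0.03, -0.01, 0.0, 0, -0.045, -0.049, 1], [0.05, -0.03, 0.02, 0, -0.09, -0.097, 1], [0.07, -0.06, 0.05, -0.003, -0.136, -0.146, 1], [0.085, -0.09, 0.08, -0.005, -0.18, -0.194, 0.8], [0.1, -0.12, 0.12, -0.007, -0.227, -0.243, 0.6], [0.118, -0.155, 0.16, -0.009, -0.272, -0.291, 0.3], [0.133, -0.19, 0.2, -0.011, -0.318, -0.34, 0.3], [0.15, -0.225, 0.24, -0.013, -0.363, -0.388, 0.3], [0.165, -0.26, 0.275, -0.015, -0.408, -0.437, 0.3], [0.18, -0.29, 0.31, -0.017, -0.454, -0.486, 0.3], [0.195, -0.32, 0.34, -0.018, -0.5, -0.534, 0.3], [0.2094, -0.3491, 0.3685, -0.0193, -0.5444, -0.5827, 0.3]])

```text
clock: 15.03
tcp_pos: [405.4, -22.7, 184.4]
orientation: [[0.081, 0.868, 0.491], [0.989, -0.13, 0.068], [0.123, 0.48, -0.869]]
wrist_force: [0.4, -0.8, 0.5]
gripper_width: 25.3
gripper_force: 0.0
```

Emit:
jog_arm(deltas=[[0, 0, 0, 0, 0, 0, 0.3], [0, 0, 0, 0, 0, 0, 0.3]])

```text
clock: 15.2
tcp_pos: [405.6, -21.0, 183.8]
orientation: [[0.074, 0.87, 0.488], [0.989, -0.126, 0.074], [0.126, 0.477, -0.87]]
wrist_force: [-0.9, 0.7, 0.3]
gripper_width: 25.7
gripper_force: 0.0
```

```bash
python3 - <<'E'
from h import *
s=r.state();print(s['clock'],s['tcp_pos'].round(1),s['gripper_width'],s['joint_pos'].round(3))
c=camera('wrist');T=np.eye(4);T[:3,:3]=s['orientation'];T[:3,3]=s['tcp_pos'];W=T@np.array(c['mount'])
c['orientation']=W[:3,:3];c['position']=W[:3,3];P=cloud(c);save(c,'w3')
m=(P[...,2]>56)&(P[...,2]<72)&(P[...,0]<512)&(P[...,0]>460)&(abs(P[...,1]-32)<80)
print(m.sum(),cv2.minAreaRect(P[m][:,:2].astype(np.float32)),P[m][:,2].max())
b=P[m&(abs(P[...,1]-32)<38)];print('bar',len(b),np.percentile(b,[1,50,99],axis=0).round(1).tolist())
x=np.polyfit(b[:,1],b[:,0],1);print('slope deg',np.degrees(np.arctan(x[0])))
R=htool(87.3,30);go(np.array([485.5,32.5,61.5])-80*R[:,2],R)
E
```

```text
15.2 [405.6 -21.  183.8] 25.668483988747713 [-0.158 -0.255 -0.826  0.505  0.151  1.558]
1615 ((497.31561279296875, 31.901355743408203), (106.55333709716797, 29.304052352905273), 89.97196197509766) 68.24982638541681
bar 954 [[483.5, -5.1, 59.7], [487.6, 33.5, 65.5], [494.7, 69.4, 67.5]]
slope deg 2.8216474797299282
 [0.0661, 0.0026, 0.0869, -0.013, -0.0604, -0.0572] dist 87 deg 8 rows 3
```

View pics/w3.png

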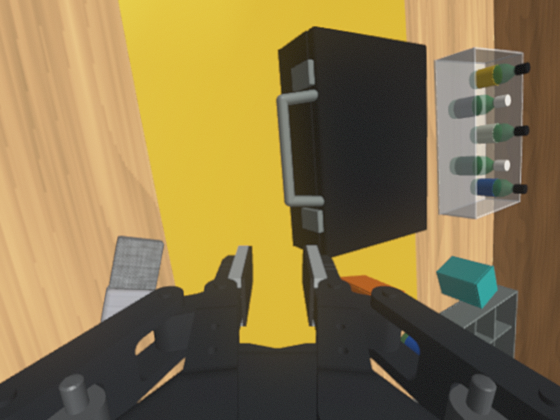

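The wrist view shows the bar running from (282,100) to (290,203), parallel to the tool's x axis. Its centre works out at about (488.5,32.7,61.5). I approach to 80 mm first.

```bash
python3 - <<'E'
from h import *
R=htool(87.2,30);p=np.array([488.5,32.7,61.5]);go(p-70*R[:,2],R)
E
```

```text
[0.0656, 0.0062, 0.1012, -0.013, -0.0609, -0.0563] dist 97 deg 8 rows 3
```

Emit:
jog_arm(deltas=[[0.02, 0.002, 0.03, -0.004, -0.02, -0.02, 0.3], [0.045, 0.004, 0.06, -0.009, -0.045, -0.04, 0.3], [0.0656, 0.0062, 0.1012, -0.013, -0.0609, -0.0563, 0.3], [0.0656, 0.0062, 0.1012, -0.013, -0.0609, -0.0563, 0.3], [0.0656, 0.0062, 0.1012, -0.013, -0.0609, -0.0563, 0.3], [0.0656, 0.0062, 0.1012, -0.013, -0.0609, -0.0563, 0.3]])

```text
clock: 15.75
tcp_pos: [453.6, 31.1, 121.3]
orientation: [[0.055, 0.866, 0.497], [0.998, -0.048, -0.028], [-0.0, 0.497, -0.867]]
wrist_force: [0.0, 0.7, 0.5]
gripper_width: 26.1
gripper_force: 0.0
```

```bash
python3 - <<'E'
from h import *
s=r.state();print(s['clock'],s['tcp_pos'].round(1),s['gripper_width'],s['joint_pos'].round(3))
c=camera('wrist');T=np.eye(4);T[:3,:3]=s['orientation'];T[:3,3]=s['tcp_pos'];W=T@np.array(c['mount'])
c['orientation']=W[:3,:3];c['position']=W[:3,3];P=cloud(c);save(c,'w4')
m=(P[...,2]>52)&(P[...,2]<72)&(P[...,0]<500)&(P[...,0]>470)&(P[...,1]>5)&(P[...,1]<69)
q=(P[m]-s['tcp_pos'])@s['orientation'];print('bar in tool',m.sum(),np.percentile(q,[2,50,98],axis=0).round(1).tolist())
R=htool(87.2,30);p=np.array([488.5,32.7,61.5]);go(p-5*R[:,2],R)
E
```

```text
15.75 [453.6  31.1 121.3] 26.086626142537476 [ 0.125 -0.074 -0.899  0.232 -0.09   1.728]
bar in tool 1381 [[-22.5, -3.0, 63.9], [9.4, 1.8, 65.7], [38.8, 6.6, 69.0]]
 [0.0046, -0.0005, 0.081, -0.0007, 0.0024, -0.0038] dist 65 deg 0 rows 2
```

Emit:
jog_arm(deltas=[[0.004, 0.002, 0.025, 0, 0.002, -0.003, 0.3], [0.004, 0.002, 0.05, 0, 0.002, -0.003, 0.3], [0.004, 0.002, 0.068, 0, 0.002, -0.003, 0.3], [0.004, 0.002, 0.08, 0, 0.002, -0.003, 0.3], [0.004, 0.002, 0.08, 0, 0.002, -0.003, 0.3], [0.004, 0.002, 0.08, 0, 0.002, -0.003, 0.3]])

```text
clock: 16.3
tcp_pos: [487.4, 32.7, 68.1]
orientation: [[0.05, 0.865, 0.499], [0.999, -0.043, -0.025], [0.0, 0.5, -0.866]]
wrist_force: [-0.6, 0.2, -0.4]
gripper_width: 25.6
gripper_force: 0.0
```

Emit:
jog_arm(deltas=[[0, 0, 0, 0, 0, 0, 0.2], [0, 0, 0, 0, 0, 0, 0.1], [0, 0, 0, 0, 0, 0, 0.05], [0, 0, 0, 0, 0, 0, 0.05], [0, 0, 0, 0, 0, 0, 0.05], [0, 0, 0, 0, 0, 0, 0.05]], force=60)

```text
clock: 16.8
tcp_pos: [485.7, 33.5, 67.6]
orientation: [[0.048, 0.866, 0.498], [0.999, -0.041, -0.025], [-0.001, 0.499, -0.867]]
wrist_force: [-9.1, -2.9, 5.1]
gripper_width: 7.8
gripper_force: 58.7
```

```bash
python3 - <<'E'
from h import *
s=r.state();print(s['clock'],s['tcp_pos'].round(1),s['gripper_width'],s['gripper_force'],s['wrist_force'].round(1),s['joint_pos'].round(3));print(s['orientation'].round(3))
E
```

```text
16.8 [485.7  33.5  67.6] 7.782185628996834 58.669840693473816 [-9.1 -2.9  5.1] [ 0.118  0.09  -0.942  0.022 -0.084  1.715]
[[ 0.048  0.866  0.498]
 [ 0.999 -0.041 -0.025]
 [-0.001  0.499 -0.867]]
```

The bar is gripped (58.7 N). Computing the rigid arc about the hinge.

```bash
cat >> h.py <<'E'
def arc(H,n,a0,a1,rows):
    s=r.state();A=s['orientation'];p=s['tcp_pos']
    for a in np.linspace(a0,a1,rows+1)[1:]:
        Q=Ro.from_rotvec(np.radians(a-a0)*np.array(n)).as_matrix()
        print(np.round(np.r_[A.T@(H+Q@(p-H)-p)/800,np.degrees(Ro.from_matrix(A.T@Q@A).as_rotvec())/90],4).tolist())
E
python3 - <<'E'
from h import *
y=np.radians(-2.75);ex=np.array([np.cos(y),np.sin(y),0]);n=np.array([-np.sin(y),np.cos(y),0])
s=r.state();bar=s['tcp_pos']+7*s['orientation'][:,2];H=bar+195*ex-[0,0,6];print(bar,H);np.save('H.npy',H)
arc(H,n,0,24,12)
E
```

```text
[489.18205605  33.32934091  61.49012646] [683.95749142  23.97360585  55.49012646]
[-0.0, 0.0049, -0.0072, 0.0222, 0.0, -0.0]
[-0.0, 0.01, -0.0141, 0.0444, 0.0, -0.0]
[-0.0, 0.0154, -0.0209, 0.0667, 0.0, -0.0001]
[-0.0, 0.0211, -0.0276, 0.0889, 0.0001, -0.0001]
[-0.0001, 0.0269, -0.034, 0.1111, 0.0001, -0.0001]
[-0.0001, 0.033, -0.0402, 0.1333, 0.0001, -0.0001]
[-0.0001, 0.0393, -0.0462, 0.1556, 0.0001, -0.0002]
[-0.0001, 0.0457, -0.0519, 0.1778, 0.0001, -0.0002]
[-0.0001, 0.0524, -0.0574, 0.2, 0.0001, -0.0002]
[-0.0001, 0.0593, -0.0627, 0.2222, 0.0002, -0.0002]
[-0.0001, 0.0663, -0.0678, 0.2444, 0.0002, -0.0002]
[-0.0001, 0.0736, -0.0726, 0.2667, 0.0002, -0.0003]
```

Emit:
jog_arm(deltas=[[0, 0.0049, -0.0072, 0.022, 0, 0, 0.05], [0, 0.01, -0.0141, 0.044, 0, 0, 0.05], [0, 0.0154, -0.0209, 0.067, 0, 0, 0.05], [0, 0.0211, -0.0276, 0.089, 0, 0, 0.05], [0, 0.0269, -0.034, 0.111, 0, 0, 0.05], [0, 0.033, -0.0402, 0.133, 0, 0, 0.05], [0, 0.0393, -0.0462, 0.156, 0, 0, 0.05], [0, 0.0457, -0.0519, 0.178, 0, 0, 0.05], [0, 0.0524, -0.0574, 0.2, 0, 0, 0.05], [0, 0.0593, -0.0627, 0.222, 0, 0, 0.05], [0, 0.0663, -0.0678, 0.244, 0, 0, 0.05], [0, 0.0736, -0.0726, 0.267, 0, 0, 0.05]])

```text
clock: 17.8
tcp_pos: [508.1, 32.4, 148.3]
orientation: [[0.048, 0.994, 0.101], [0.999, -0.047, -0.006], [-0.001, 0.102, -0.995]]
wrist_force: [-1.5, -3.7, -2.7]
gripper_width: 7.3
gripper_force: 60.6
```

```bash
cat > lid.py <<'E'
from h import *
y=np.radians(-2.75);ex=np.array([np.cos(y),np.sin(y),0]);n=np.array([-np.sin(y),np.cos(y),0]);H=np.load('H.npy')
s=r.state();bar=s['tcp_pos']+7*s['orientation'][:,2];v=bar-H;th=np.degrees(np.arctan2(v[2],-v@ex)-np.arctan2(6,195))
print(s['clock'],'lid by bar',th.round(2),'radius',np.hypot(v[2],v@ex).round(1),'w',s['gripper_width'],s['gripper_force'],s['wrist_force'].round(1),s['moment'].round(2),s['joint_pos'].round(2))
print('tool angle',np.degrees(np.arctan2(s['orientation'][:,2]@ex,-s['orientation'][2,2])))
c=camera('scene');P=cloud(c);q=(P-H);a=q@ex;b=q@n;z=q[...,2]
m=(abs(b)<105)&(a<-25)&(a>-155)&(z>15)
# lid plane: robust fit in (a,z), keep points near line at expected angle
A=np.radians(th);d=-a*-np.sin(A)+z*np.cos(A);m&=abs(d-6)<20
t=np.degrees(np.arctan(-np.polyfit(a[m],z[m],1)[0])) if m.sum()>50 else None
print('lid by scene depth',m.sum(),t,'offset med',np.median(d[m]) if m.any() else None)
E
python3 lid.py; python3 - <<'E'
from h import *
y=np.radians(-2.75)
arc(np.load('H.npy'),[-np.sin(y),np.cos(y),0],24,48,12)
E
```

```text
17.8 lid by bar 24.31 radius 195.2 w 7.256293801112003 60.58102369308472 [-1.5 -3.7 -2.7] [-0.7   0.35 -0.12] [ 0.07  0.2  -0.34  0.93 -0.01  1.69]
tool angle 5.8267710740324725
lid by scene depth 3217 23.91608848936386 offset med 11.667309792380461
[-0.0, 0.0049, -0.0071, 0.0222, 0.0, -0.0]
[-0.0, 0.0101, -0.0141, 0.0444, 0.0, -0.0001]
[-0.0, 0.0156, -0.0209, 0.0667, 0.0, -0.0001]
[-0.0, 0.0212, -0.0274, 0.0889, 0.0, -0.0001]
[-0.0001, 0.0271, -0.0338, 0.1111, 0.0, -0.0002]
[-0.0001, 0.0332, -0.04, 0.1333, 0.0001, -0.0002]
[-0.0001, 0.0396, -0.0459, 0.1556, 0.0001, -0.0002]
[-0.0001, 0.0461, -0.0516, 0.1778, 0.0001, -0.0003]
[-0.0001, 0.0528, -0.0571, 0.2, 0.0001, -0.0003]
[-0.0001, 0.0597, -0.0624, 0.2222, 0.0001, -0.0003]
[-0.0001, 0.0668, -0.0674, 0.2444, 0.0001, -0.0004]
[-0.0001, 0.074, -0.0721, 0.2667, 0.0001, -0.0004]
```

The lid is at about 24° by two measures and the forces are small. Continuing.

Emit:
jog_arm(deltas=[[0, 0.0049, -0.0071, 0.022, 0, 0, 0.05], [0, 0.0101, -0.0141, 0.044, 0, 0, 0.05], [0, 0.0156, -0.0209, 0.067, 0, 0, 0.05], [0, 0.0212, -0.0274, 0.089, 0, 0, 0.05], [0, 0.0271, -0.0338, 0.111, 0, 0, 0.05], [0, 0.0332, -0.04, 0.133, 0, 0, 0.05], [0, 0.0396, -0.0459, 0.156, 0, 0, 0.05], [0, 0.0461, -0.0516, 0.178, 0, 0, 0.05], [0, 0.0528, -0.0571, 0.2, 0, 0, 0.05], [0, 0.0597, -0.0624, 0.222, 0, 0, 0.05], [0, 0.0668, -0.0674, 0.244, 0, 0, 0.05], [0, 0.074, -0.0721, 0.267, 0, 0, 0.05]])

```text
clock: 18.85
tcp_pos: [561.5, 29.8, 212.3]
orientation: [[0.047, 0.949, -0.311], [0.999, -0.045, 0.013], [-0.002, -0.312, -0.95]]
wrist_force: [-2.0, -3.9, -0.2]
gripper_width: 7.5
gripper_force: 61.6
```

```bash
python3 lid.py; python3 - <<'E'
from h import *
y=np.radians(-2.75)
arc(np.load('H.npy'),[-np.sin(y),np.cos(y),0],48,60,6)
E
```

```text
18.85 lid by bar 48.52 radius 195.3 w 7.514400407270854 61.55261278152466 [-2.  -3.9 -0.2] [-0.86  0.1   0.26] [0.04 0.56 0.33 1.66 0.03 1.65]
tool angle -18.155279811845364
lid by scene depth 3605 47.98024226628346 offset med 12.35476299151766
[-0.0, 0.0049, -0.0071, 0.0222, -0.0, -0.0]
[-0.0, 0.0101, -0.0141, 0.0444, -0.0, -0.0001]
[-0.0, 0.0155, -0.0209, 0.0667, -0.0, -0.0001]
[-0.0, 0.0212, -0.0275, 0.0889, -0.0, -0.0001]
[-0.0001, 0.027, -0.0339, 0.1111, -0.0, -0.0002]
[-0.0001, 0.0331, -0.04, 0.1333, -0.0, -0.0002]
```

Emit:
jog_arm(deltas=[[0, 0.0049, -0.0071, 0.022, 0, 0, 0.05], [0, 0.0101, -0.0141, 0.044, 0, 0, 0.05], [0, 0.0155, -0.0209, 0.067, 0, 0, 0.05], [0, 0.0212, -0.0275, 0.089, 0, 0, 0.05], [0, 0.027, -0.0339, 0.111, 0, 0, 0.05], [0, 0.0328, -0.0397, 0.132, 0, 0, 0.05], [0, 0.0328, -0.0397, 0.132, 0, 0, 0.05], [0, 0.0328, -0.0397, 0.132, 0, 0, 0.05], [0, 0.0328, -0.0397, 0.132, 0, 0, 0.05]])

```text
clock: 19.65
tcp_pos: [596.2, 28.1, 234.1]
orientation: [[0.047, 0.865, -0.499], [0.999, -0.042, 0.022], [-0.002, -0.5, -0.866]]
wrist_force: [-2.5, -5.8, 2.4]
gripper_width: 7.4
gripper_force: 62.5
```

```bash
python3 lid.py; python3 - <<'E'
from h import *
c=camera('top');save(c,'top_end');Q=cloud(c)
m=(c['pixels'].min(-1)>130)&(abs(Q[...,0]-458)<60)&(abs(Q[...,1]+306)<60)&(Q[...,2]>60)&(Q[...,2]<90)
print('pot rim',m.sum(),cv2.minAreaRect(Q[m][:,:2].astype(np.float32)))
E
```

```text
19.65 lid by bar 60.35 radius 195.2 w 7.393550973359548 62.53112196922302 [-2.5 -5.8  2.4] [-0.8   0.38  0.48] [0.03 0.81 0.77 2.06 0.04 1.64]
tool angle -29.98938181853257
lid by scene depth 3102 59.13619071603962 offset med 12.542120688618201
pot rim 62 ((457.04638671875, -305.4443054199219), (49.16449737548828, 49.497291564941406), 45.43081283569336)
```

View pics/top_end.png

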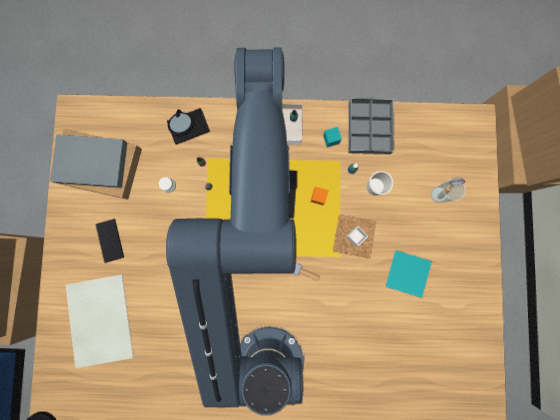

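The final top view shows the pot mouth up in the middle of the mat at (357,236). The orange pot (319,195), mug (380,183) and droppers are where they were. The lid reads about 60° (60.3, 59.1 and 59.9 by three measures), so I'm handing in.

```bash
python3 - <<'E'
from h import *
print(r.job_done())
E
```

```text
the job is handed in; nothing more can be done
None
```

The job is handed in: the pot stands mouth up within about 1 mm of the middle of the cork mat, released, and the arm is holding the lid by its handle at about 60° (59.1–60.4° by three measures).

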